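Open and ease shut the pedal lid of a bench waste can

TASK

The aluminium paint tin with the yellow dabs has been left in the way in front of the red waste can's pedal: push it aside along the shelf, without lifting it, until there is about a hand's width between it and the pedal. Then press the pedal all the way down so that the lid stands wide open, keep it open for three seconds while I check whether the can needs emptying, and ease the pedal up again so that the lid comes down gently and does not slam. Pick nothing up, let only the pedal move the lid, and leave everything else on the shelf where it is.

Things in the scene. Friction and masses are not known exactly. Their poses are not given: they have to be found in the camera images.
- can: Round red steel bench waste can with a yellow band, 200 mm across and 230 mm high with its shut domed lid (208 mm in diameter), fastened to the shelf. Origin: centre of its underside on the shelf surface; z up; its -x axis points out of the front, where the pedal is; +x to the lid hinge at the back.
- pedal_pad (a point): Centre of the top face of the black ribbed pedal pad (40 mm deep along the can's x, 50 mm wide) that sticks out of the can's front; it moves with the pedal. Lid shut: 165 mm from the can's centre, 65 mm in front of its wall, 55 mm above the shelf. Fully pressed: 37 mm lower, at its stop. Pressing takes 7 to 15 N at first, less when the lid is up.
- pedal (a joint): Angle of the pedal lever, rad: 0 up (lid shut), 0.2 fully pressed. It turns about a level axle beneath the can, 188 mm behind the pad's centre. Only the lid's weight pushes it back up.
- can_lid (a joint): Opening angle of the can's lid, rad: 0 shut, 1.05 wide open at its stop. A push rod at the back links it to the pedal: 1 mm of travel at the pad turns the lid about 0.028 rad. It swings up and back, away from the pedal, and falls shut by its own weight: let go, it slams at 3 to 5 rad/s; coming down the last 0.25 rad slower than 2 rad/s is gentle.
- tin_yellow: Closed aluminium paint tin with dabs and drips of yellow paint on its lid and side, 86 mm in diameter, 100 mm high, 0.3 to 0.65 kg, loose; at the start it stands upright on the shelf just in front of the pedal, its wall about 20 to 36 mm from the pad's edge. Origin: centre of its underside; z up.
- tin_yellow_mid (a point): Centre of the yellow-dabbed tin, half-way up (50 mm above its underside).
- tin_green: Bystander: like aluminium tin with green dabs, 86 mm in diameter, 100 mm high, standing. Origin: centre of its underside.
- tin_blue: Bystander: like aluminium tin with blue dabs, 86 mm in diameter, 100 mm high, standing. Origin: centre of its underside.
- cup: Bystander: white ceramic mixing cup, 80 mm across the rim, 85 mm high, standing. Origin: centre of its underside.
- stick: Bystander: blue plastic stirring stick lying flat, about 285 mm long (its x axis), 24 to 32 mm wide, 5 mm thick. Origin: near its middle, on the underside.
- scraper: Bystander: putty scraper lying flat, black handle, stainless blade, about 220 mm long (its x axis, blade at +x), up to 74 mm wide, 23 mm high. Origin: on the underside, within the handle, about 90 mm from the handle's end.
- tape: Bystander: roll of cream masking tape lying flat, 100 mm across, 24 mm high. Origin: centre of its underside.
There are look-alikes about, which are no part of the job. What is shaped like the tin_yellow but turquoise is not meant.

How it is judged:
By the outcome, as a careful person would: the job done as asked, in the order asked, and still so for the second after the job is handed in, with the robot touching nothing.
It also fails if it takes over 64 s, if anything falls off the work surface, if the arm or the gripper's body presses on something with over 40 N, if the wrist force passes 120 N, or if a joint passes its speed limit or range.

ROBOT

A 6-joint arm with a two-finger parallel gripper is mounted at the origin on the work surface. World frame = base frame: x ahead of the robot, y to its left, z up, the work surface at z = 0. Lengths are in mm, angles in rad, forces in N, time in s.
With the tool pointing down it reaches from about 400 to 825 mm from the base axis. Payload 7 kg.
Tool frame: the origin (TCP) lies midway between the tips of the shut fingers; the grasp point (between the pads) lies 19 mm behind it (hold_point_z is the distance from the TCP to the grasp point, in mm); z points along the fingers, y is the line along which they close (so a half turn about z gives the same grasp; the last joint's range is limited). The gripper opens to 85 mm and grips with 20 to 120 N. Pads are 22 mm wide; open, the fingers measure 114 mm over their backs; the gripper's body (76 mm by 85 mm) begins 54 mm behind the grasp point. The pads swing forward as they close: fully open they stand 13 mm farther back than shut.
Start: joints at [1.614, 0.359, 0.012, 0, -1.224, -0.288], TCP at [163.605, 654.85, 231.302] pointing down, gripper open.
Joint ranges: [-3.07, 3.07], [-1.43, 2.12], [-1.02, 1.25], [-3.03, 1.67], [-3.05, -0], [-3.03, 3.03]. Speed limits (rad/s): [2.39, 2.39, 3.01, 3.14, 3.14, 3.14].

INTERFACE

Orientations are given as a 3x3 rotation matrix whose columns are the frame's x, y, z axes.
In Python, from rig import * gives the robot as it stands.
- The arm moves only by the tool servo_tool, never from a script. Its argument "increments" is a list of rows, each a list of 3 entries, a list of its own where there are three numbers: the shift along the tool's x, y, z scaled (see below), then the turn, a rotation vector about the tool's x, y, z scaled (see below), then the gripper command: -1 is shut, 1 is fully open, values between are in proportion. In form: [[[x, y, z], [wx, wy, wz], fingers], ...]. A call has 1 to 10 rows; each row is the pose to reach, as a shift and turn from the pose commanded when the call began, along the tool's axes at that moment; what a row does not reach only later rows make up. The controller multiplies each number of a shift by 12 cm and each number of a turn by 0.5 rad. A row lasts 1/12 s, in which the tool goes at most 41.7 mm and 7.16 degrees, less where a joint would pass 70% of its speed; a pose out of reach is approached as far as the arm can. A call with a number of a shift or a turn outside -1 to 1 is refused whole. A call with a gripper value outside its range is refused whole. The fingers move at their own pace and stop on an object; "grip_force" is the grip in N (left out, the last holds). Time passes only in rows, so rows that repeat a pose let the fingers close. It gives the time, the measured TCP pose, the force, the opening and the grip force at its end, in the units of the state.
- observe(): the state, without advancing time (a new reading comes with each control period).
- snapshot(name): name is "side" or "top"; returns the picture (400x640x3 uint8, red, green, blue); there is no depth.
- camera_info(name): a dict with "mtx" (3x3 intrinsics, pixels), "R" (3x3) and "t" (3): a world point X has camera coordinates R X + t. Camera axes: x right, y down, z forward; pixel columns grow to the right and rows downward; lengths in mm; the calibration is good to about 2 mm. A picture is of the moment at which its call begins. camera_info takes no time and is no camera call.
- hand_in(): hands the job in; it is judged then, once.
Trained networks look in the newest picture that a camera, given by its name, has taken for a name from the list of things; names that differ only in an ending like _2 or _b are one class to them, and where a whole thing is asked for, a point or a joint stands for the part that bears it (a point fixed in the world has none). Each returns a list of dicts, best first, with "conf" (0 to 1); they miss things now and then, are a little off and sometimes report something else, mostly with a low value. They report only what shows in the picture. A call takes as long as a camera call. They do not tell look-alikes from the thing itself.
- recognise(camera, label): "extent" ([centre column, centre row, width, height] in pixels, round what is visible of it).
The state is a dict: "t": time; "joint_pos": joint angles; "dq": joint speeds; "tau": joint torques, N m; "ee_pos": TCP position; "ee_rot": TCP orientation; "wrist_force": force on the tool from outside, world axes, zero at the start; "moment": the same for the moment, N m; "opening": opening from 0.0 (shut) to 1.0 (fully open); "gripper_force": force on a finger pad.
Only numpy, scipy, OpenCV 4.12 (cv2) and the standard library are available. Lean on these libraries where they do the work, as an engineer would, in place of code of your own. Each camera call takes 0.05 s, during which the arm holds its last target. There are 200 camera calls.

## Working session

There is one attempt and no reset: what is moved stays moved. The work goes in short steps, Python scripts to look and compute and a tool call to move; the robot and the scene stay as the last step left them, time stands still between calls to the robot, and variables do not carry over. Pictures are saved under pics/ and viewed, at most 10 in all, crops included, and the job is handed in when it is done.

Besides the shell and the picture viewer there is one more tool, called after "Call:" as a command line: name --argument value ..., lists and objects as JSON in quotes. servo_tool: Moves the arm, as the interface text tells. Its arguments: {"type":"object","properties":{"increments":{"type":"array","items":{"type":"array"}},"grip_force":{"type":"number"}},"required":["increments"]}

```bash
mkdir -p pics; ls; python3 - <<'E'
from rig import *
import cv2,numpy as np
for c in("side","top"):
    im=snapshot(c); cv2.imwrite(f"pics/{c}0.png",im[:,:,::-1])
    i=camera_info(c); print(c,np.round(i["mtx"],1).tolist(),np.round(i["R"],3).tolist(),np.round(i["t"],1).tolist())
    for l in("can","pedal_pad","tin_yellow","tin_green","tin_blue","cup","stick","scraper","tape"):
        print(l,[(np.round(d["extent"]).tolist(),round(d["conf"],2)) for d in recognise(c,l)])
s=observe();print(s["t"],s["ee_pos"],np.round(s["ee_rot"],3).tolist())
E
```

```text
pics
side [[430.3, 0.0, 319.8], [0.0, 430.3, 194.0], [0.0, 0.0, 1.0]] [[0.996, -0.093, -0.002], [-0.067, -0.694, -0.717], [0.065, 0.714, -0.697]] [-526.1, 127.2, 1495.9]
can [([353.0, 175.0, 69.0, 81.0], 0.58), ([281.0, 338.0, 32.0, 74.0], 0.39)]
pedal_pad []
tin_yellow [([306.0, 227.0, 29.0, 34.0], 0.98), ([264.0, 226.0, 23.0, 39.0], 0.93), ([288.0, 192.0, 26.0, 41.0], 0.64)]
tin_green [([383.0, 333.0, 33.0, 43.0], 0.93)]
tin_blue [([277.0, 157.0, 21.0, 36.0], 0.6), ([281.0, 338.0, 26.0, 77.0], 0.44)]
cup [([316.0, 137.0, 14.0, 26.0], 0.84)]
stick [([247.0, 158.0, 12.0, 43.0], 0.63)]
scraper [([280.0, 338.0, 27.0, 74.0], 0.82)]
tape [([332.0, 340.0, 36.0, 36.0], 0.68)]
top [[379.2, 0.0, 326.1], [0.0, 379.2, 199.6], [0.0, 0.0, 1.0]] [[-0.022, -1.0, -0.0], [-0.975, 0.021, -0.223], [0.223, -0.005, -0.975]] [-15.2, 536.9, 1349.3]
can [([294.0, 164.0, 71.0, 86.0], 0.96), ([203.0, 198.0, 26.0, 22.0], 0.21)]
pedal_pad [([321.0, 196.0, 18.0, 18.0], 0.54), ([295.0, 164.0, 73.0, 86.0], 0.4)]
tin_yellow [([293.0, 234.0, 28.0, 26.0], 0.95), ([337.0, 255.0, 24.0, 26.0], 0.68), ([342.0, 217.0, 24.0, 29.0], 0.61)]
tin_green [([443.0, 167.0, 26.0, 26.0], 0.88)]
tin_blue [([234.0, 240.0, 27.0, 25.0], 0.92), ([342.0, 216.0, 19.0, 29.0], 0.52)]
cup [([204.0, 198.0, 28.0, 23.0], 0.95)]
stick [([222.0, 278.0, 76.0, 17.0], 0.93)]
scraper [([438.0, 242.0, 56.0, 19.0], 0.92), ([340.0, 213.0, 24.0, 28.0], 0.2)]
tape [([440.0, 202.0, 28.0, 22.0], 0.73)]
1.0 [163.60470112 654.85139652 231.31975836] [[0.97, -0.242, -0.0], [-0.242, -0.97, 0.0], [-0.0, -0.0, -1.0]]
```

```bash
python3 - <<'E'
import cv2
a=cv2.imread("pics/top0.png")[110:300,170:480]; cv2.imwrite("pics/top0c.png",cv2.resize(a,None,fx=2.5,fy=2.5,interpolation=2))
a=cv2.imread("pics/side0.png")[110:310,220:420]; cv2.imwrite("pics/side0c.png",cv2.resize(a,None,fx=3,fy=3,interpolation=2))
E
```

```text
(no output)
```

View pics/top0c.png

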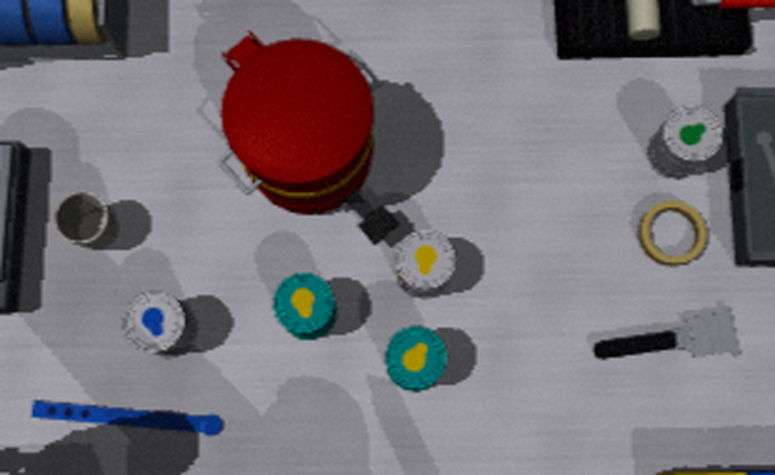

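View pics/side0c.png

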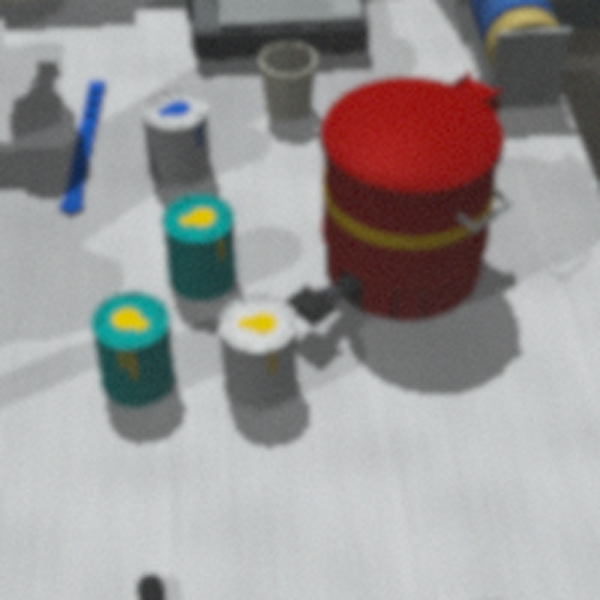

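The top view shows three yellow-dabbed tins: an aluminium one at (341,213), and turquoise ones at (291,231) and (336,252). The pedal pad is at (322,200). The tin meant is the one at (341,213): it is bare aluminium and stands just in front of the pedal. The enlarged crops confirm this (side view: aluminium tin at (306,218)).

```bash
cat > h.py <<'E'
from rig import *
import numpy as np,cv2
def ray(c,u,v,z):
    i=camera_info(c);K,R,t=(np.array(i[k]) for k in("mtx","R","t"))
    o=-R.T@t; d=R.T@np.linalg.solve(K,[u,v,1.]); return o+d*(z-o[2])/d[2]
def proj(c,X):
    i=camera_info(c);K,R,t=(np.array(i[k]) for k in("mtx","R","t"))
    p=K@(R@np.array(X,float)+t); return p[:2]/p[2]
E
python3 - <<'E'
from h import *
T=lambda x,y:(170+(x+.5)/2.5-.5,110+(y+.5)/2.5-.5)
S=lambda x,y:(220+(x+.5)/3-.5,110+(y+.5)/3-.5)
r=lambda c,p,z:np.round(ray(c,*p,z),0)
print("tinY",r("top",T(427,258),100),r("side",S(260,326),100))
print("tqA",r("top",T(304,302),100),r("side",S(199,219),100))
print("tqB",r("top",T(416,354),100),r("side",S(131,322),100))
print("pad",r("top",T(381,224),55),r("side",S(313,304),55))
print("can lid rim",r("top",T(298,118),205),r("side",S(412,135),205))
print("hinge",r("top",T(243,52),200),r("side",S(480,95),200))
print("blue",r("top",T(153,318),100),"green",r("top",T(692,133),100),"scr",r("top",T(597,350),15),r("top",T(735,330),10),"tape",r("top",T(673,232),24),"cup",r("top",T(82,215),85))
# ellipse fit of red lid in top view
im=cv2.imread("pics/top0.png"); h=cv2.cvtColor(im,cv2.COLOR_BGR2HSV)
m=((h[...,0]<8)|(h[...,0]>172))&(h[...,1]>150)&(h[...,2]>60)
n,l,st,ce=cv2.connectedComponentsWithStats(m.astype(np.uint8)); k=l[155,290]; print(st[k],ce[k])
E
```

```text
tinY [477. -77. 100.] [477. -80. 100.]
tqA [418.  99. 100.] [418.  98. 100.]
tqB [341. -58. 100.] [338. -61. 100.]
pad [539. -12.  55.] [542. -10.  55.]
can lid rim [656.  98. 205.] [666. 101. 205.]
hinge [756. 175. 200.] [759. 174. 200.]
blue [400. 313. 100.] green [ 657. -474.  100.] scr [ 349. -330.   15.] [ 374. -541.   10.] tape [ 524. -456.   24.] cup [555. 426.  85.]
[ 259  123   60   60 2816] [287.68039773 153.29723011]
```

Call:
servo_tool --increments '[[[0.75,1,0],[0,0,0.8],0],[[0.75,1,0],[0,0,0.8],0],[[0.75,1,0],[0,0,0.8],0],[[0.75,1,0],[0,0,0.8],0],[[0.75,1,0],[0,0,0.8],0]]' --grip_force 30

```text
t: 1.42
ee_pos: [223.1, 512.5, 232.2]
ee_rot: [[0.797, -0.604, -0.0], [-0.604, -0.797, 0.0], [-0.0, -0.0, -1.0]]
wrist_force: [-1.1, -0.4, -0.1]
opening: 0.497
gripper_force: 0.0
```

Call:
servo_tool --increments '[[[1,0.9,0],[0,0,0.8],0],[[1,0.9,0],[0,0,0.8],0],[[1,0.9,0],[0,0,0.8],0],[[1,0.9,0],[0,0,0.8],0],[[1,0.9,0],[0,0,0.8],0]]'

```text
t: 1.83
ee_pos: [252.9, 353.0, 231.7]
ee_rot: [[0.499, -0.867, -0.001], [-0.867, -0.499, 0.0], [-0.001, 0.0, -1.0]]
wrist_force: [-0.4, -0.3, -0.8]
opening: 0.498
gripper_force: 0.0
```

Call:
servo_tool --increments '[[[1,0.15,0],[0,0,0],0],[[1,0.15,0],[0,0,0],0],[[1,0.15,0],[0,0,0],0],[[1,0.15,0],[0,0,0],0]]'

```text
t: 2.17
ee_pos: [298.1, 240.9, 231.5]
ee_rot: [[0.5, -0.866, -0.0], [-0.866, -0.5, 0.0], [-0.0, 0.0, -1.0]]
wrist_force: [-0.2, -0.6, -1.1]
opening: 0.498
gripper_force: 0.0
```

Call:
servo_tool --increments '[[[1,0,0],[0,0,0],0],[[1,0,0],[0,0,0],0],[[1,0,0],[0,0,0],0],[[1,0,0],[0,0,0],0]]'

```text
t: 2.5
ee_pos: [359.4, 137.4, 231.5]
ee_rot: [[0.498, -0.867, 0.0], [-0.867, -0.498, -0.001], [0.001, 0.0, -1.0]]
wrist_force: [0.0, -0.3, -0.9]
opening: 0.499
gripper_force: 0.0
```

Call:
servo_tool --increments '[[[1,0,0],[0,0,0],0],[[1,0,0],[0,0,0],0],[[1,0,0],[0,0,0],0],[[1,0,0],[0,0,0],0]]'

```text
t: 2.83
ee_pos: [420.0, 33.7, 231.3]
ee_rot: [[0.498, -0.867, -0.0], [-0.867, -0.498, -0.001], [0.001, 0.001, -1.0]]
wrist_force: [0.7, 1.0, 0.8]
opening: 0.5
gripper_force: 0.0
```

Call:
servo_tool --increments '[[[0.42,0,0.4],[0,0,0],0],[[0.42,0,0.4],[0,0,0],0],[[0.42,0,0.4],[0,0,0],0],[[0.42,0,0.4],[0,0,0],0]]'

```text
t: 3.17
ee_pos: [443.1, -6.6, 182.3]
ee_rot: [[0.5, -0.866, -0.002], [-0.866, -0.5, -0.001], [-0.0, 0.003, -1.0]]
wrist_force: [-0.2, 0.2, 0.4]
opening: 0.499
gripper_force: 0.0
```

Call:
servo_tool --increments '[[[0,0.05,1],[0,0,0],0],[[0,0.05,1],[0,0,0],0],[[0,0.05,1],[0,0,0],0],[[0,0.05,1],[0,0,0],0]]'

```text
t: 3.5
ee_pos: [434.3, -9.3, 58.9]
ee_rot: [[0.502, -0.865, -0.008], [-0.865, -0.502, -0.003], [-0.002, 0.008, -1.0]]
wrist_force: [-1.6, -0.4, -0.4]
opening: 0.5
gripper_force: 0.0
```

Call:
servo_tool --increments '[[[0,0,0.1],[0,0,0],0],[[0,0,0.2],[0,0,0],0],[[0,0,0.2],[0,0,0],0]]'

```text
t: 3.75
ee_pos: [438.6, -7.9, 40.0]
ee_rot: [[0.503, -0.864, -0.0], [-0.864, -0.503, -0.0], [0.0, 0.0, -1.0]]
wrist_force: [0.5, 0.8, -0.6]
opening: 0.499
gripper_force: 0.0
```

```bash
python3 - <<'E'
from h import *
for c,(x,y) in(("top",(270,160)),("side",(230,150))):
    im=snapshot(c)[y:y+130,x:x+160,::-1]; cv2.imwrite(f"pics/{c}1.png",cv2.resize(im,None,fx=3,fy=3,interpolation=2))
a=cv2.imread("pics/top1.png");b=cv2.imread("pics/side1.png");cv2.imwrite("pics/both1.png",cv2.resize(np.hstack([a,b]),(780,317)))
s=observe();print(s["t"],s["ee_pos"],s["wrist_force"])
E
```

```text
3.85 [439.35802762  -7.89316974  41.12787975] [-0.0837993  -0.35166963 -0.98365229]
```

View pics/both1.png

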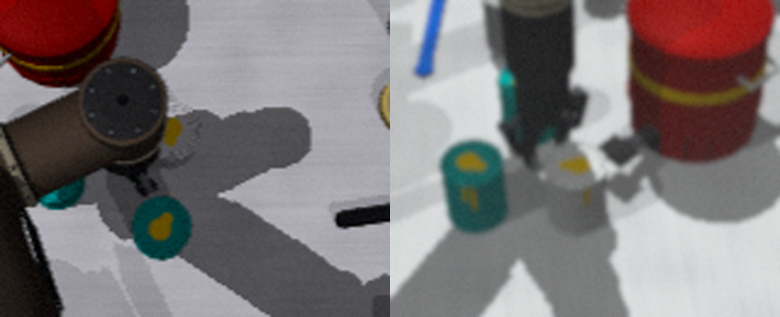

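Call:
servo_tool --increments '[[[0.07,0,0],[0,0,0],0],[[0.14,0,0],[0,0,0],0],[[0.2,0,0],[0,0,0],0],[[0.25,0,0],[0,0,0],0],[[0.3,0,0],[0,0,0],0],[[0.36,0,0],[0,0,0],0],[[0.42,0,0],[0,0,0],0],[[0.48,0,0],[0,0,0],0],[[0.54,0,0],[0,0,0],0],[[0.6,0,0],[0,0,0],0]]'

```text
t: 4.68
ee_pos: [475.7, -70.9, 40.8]
ee_rot: [[0.502, -0.865, 0.002], [-0.865, -0.502, 0.001], [0.0, -0.003, -1.0]]
wrist_force: [-6.5, 11.8, 15.4]
opening: 0.499
gripper_force: 1.0
```

Call:
servo_tool --increments '[[[0.07,0,0],[0,0,0],0],[[0.14,0,0],[0,0,0],0],[[0.21,0,0],[0,0,0],0],[[0.28,0,0],[0,0,0],0],[[0.35,0,0],[0,0,0],0],[[0.42,0,0],[0,0,0],0],[[0.48,0,0],[0,0,0],0],[[0.52,0,0],[0,0,0],0],[[0.55,0,0],[0,0,0],0],[[0.55,0,0],[0,0,0],0]]'

```text
t: 5.52
ee_pos: [508.3, -128.5, 40.6]
ee_rot: [[0.501, -0.865, 0.001], [-0.865, -0.501, 0.001], [0.0, -0.002, -1.0]]
wrist_force: [-4.4, 9.4, 10.5]
opening: 0.505
gripper_force: 0.1
```

```bash
python3 - <<'E'
from h import *
im=snapshot("side"); cv2.imwrite("pics/s2.png",cv2.resize(im[140:300,230:430,::-1],None,fx=3,fy=3,interpolation=2))
for d in recognise("side","tin_yellow"): print(np.round(d["extent"]),d["conf"])
s=observe();print(s["t"],s["ee_pos"],s["wrist_force"])
E
```

```text
[287. 192.  24.  41.] 0.78
[326. 247.  29.  38.] 0.57
[265. 226.  26.  39.] 0.56
5.6167 [ 508.08745574 -128.30904339   40.48961733] [-4.11188327  7.9504445  10.23461959]
```

View pics/s2.png

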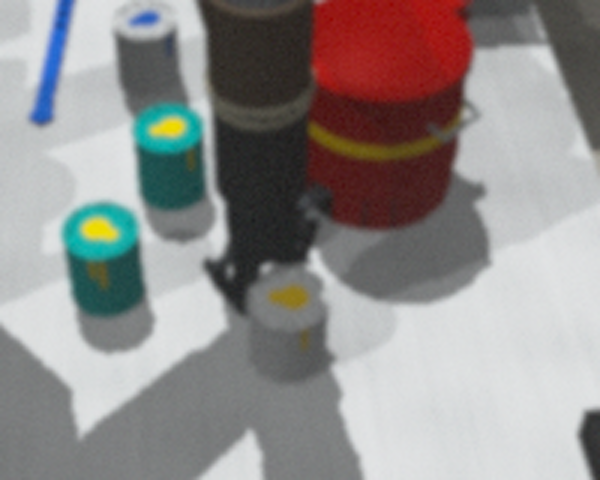

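```bash
python3 - <<'E'
from h import *
print(ray("side",229.8+288/3,139.8+298/3,100))
E
```

```text
[ 531.08869273 -172.98086585  100.        ]
```

Call:
servo_tool --increments '[[[-0.1,0,0],[0,0,0],0],[[-0.3,0,0],[0,0,0],0],[[-0.3,0,0],[0,0,0],0],[[-0.3,0,-0.3],[0,0,0],-1],[[-0.3,0,-0.6],[0,0,-0.37],-1],[[-0.3,0,-0.6],[0,0,-0.37],-1],[[-0.3,0,-0.6],[0,0,-0.37],-1],[[-0.3,0,-0.6],[0,0,-0.37],-1]]'

```text
t: 6.28
ee_pos: [489.1, -97.2, 111.5]
ee_rot: [[0.651, -0.759, 0.0], [-0.759, -0.651, 0.0], [0.0, -0.001, -1.0]]
wrist_force: [-0.7, -0.2, -0.0]
opening: -0.001
gripper_force: 0.0
```

```bash
python3 - <<'E'
from h import *
for c,(x,y) in(("top",(270,140)),("side",(250,150))):
    im=snapshot(c)[y:y+130,x:x+130,::-1]; cv2.imwrite(f"pics/{c}3.png",cv2.resize(im,None,fx=3,fy=3,interpolation=2))
a=cv2.imread("pics/top3.png");b=cv2.imread("pics/side3.png");cv2.imwrite("pics/both3.png",np.hstack([a,b]))
s=observe();print(s["t"],s["ee_pos"],np.round(s["ee_rot"],3).tolist(),s["wrist_force"])
E
```

```text
6.3833 [488.51229238 -97.3065806  110.49367951] [[0.651, -0.759, -0.002], [-0.759, -0.651, -0.0], [-0.001, 0.001, -1.0]] [ 0.79889684 -0.49205005 -0.78030218]
```

View pics/both3.png

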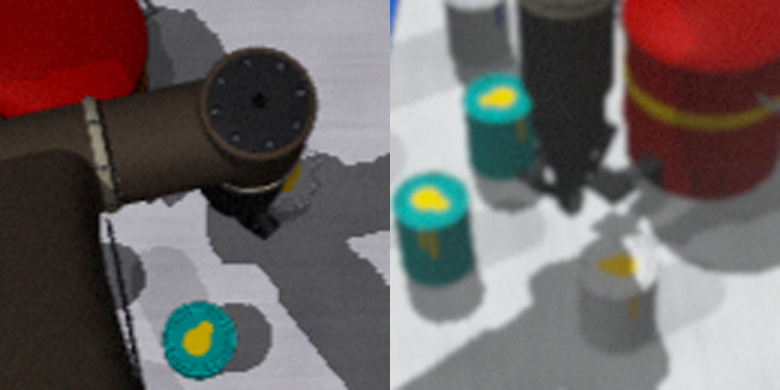

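Call:
servo_tool --increments '[[[-0.13,-0.37,0],[0,0,0],-1],[[-0.26,-0.745,0],[0,0,0],-1],[[-0.26,-0.745,0],[0,0,0],-1],[[-0.26,-0.745,0.2],[0,0,0],-1],[[-0.26,-0.745,0.35],[0,0,0],-1],[[-0.26,-0.745,0.35],[0,0,0],-1]]'

```text
t: 6.88
ee_pos: [533.7, -15.4, 64.9]
ee_rot: [[0.651, -0.759, -0.008], [-0.759, -0.651, -0.002], [-0.004, 0.007, -1.0]]
wrist_force: [-1.1, -0.5, -0.3]
opening: 0.003
gripper_force: 0.0
```

```bash
python3 - <<'E'
from h import *
im=snapshot("side")[150:280,250:410,::-1]; cv2.imwrite("pics/s4.png",cv2.resize(im,None,fx=4,fy=4,interpolation=2))
s=observe();print(s["t"],s["ee_pos"],s["wrist_force"])
E
```

```text
6.9333 [534.71583141 -15.55431289  66.78830644] [-0.11842787 -0.63692744  0.40317812]
```

View pics/s4.png

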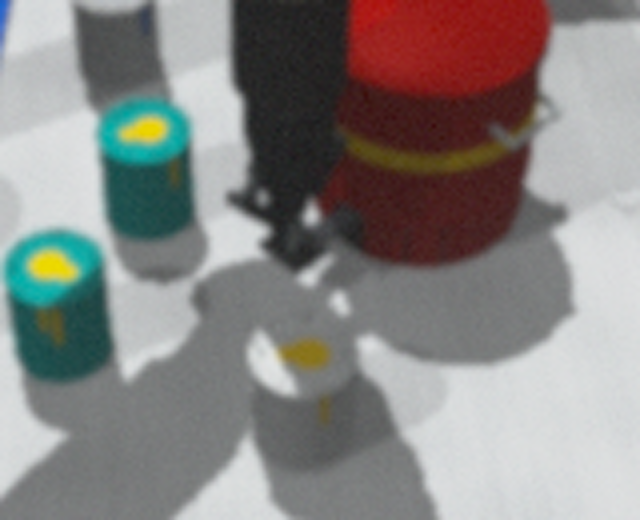

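Call:
servo_tool --increments '[[[0,0,0.05],[0,0,0],-1],[[0,0,0.09],[0,0,0],-1],[[0,0,0.11],[0,0,0],-1],[[0,0,0.13],[0,0,0],-1],[[0,0,0.15],[0,0,0],-1],[[0,0,0.18],[0,0,0],-1],[[0,0,0.21],[0,0,0],-1],[[0,0,0.24],[0,0,0],-1],[[0,0,0.27],[0,0,0],-1],[[0,0,0.3],[0,0,0],-1]]'

```text
t: 7.77
ee_pos: [536.3, -15.7, 34.2]
ee_rot: [[0.652, -0.758, -0.0], [-0.758, -0.652, -0.001], [0.0, 0.0, -1.0]]
wrist_force: [-3.1, -3.0, 8.1]
opening: -0.004
gripper_force: 4.5
```

Call:
servo_tool --increments '[[[0,0,0.03],[0,0,0],-1],[[0,0,0.06],[0,0,0],-1],[[0,0,0.08],[0,0,0],-1],[[0,0,0.1],[0,0,0],-1],[[0,0,0.12],[0,0,0],-1],[[0,0,0.13],[0,0,0],-1],[[0,0,0.14],[0,0,0],-1],[[0,0,0.14],[0,0,0],-1]]'

```text
t: 8.43
ee_pos: [536.9, -15.1, 16.8]
ee_rot: [[0.653, -0.758, 0.001], [-0.758, -0.653, 0.0], [0.0, -0.0, -1.0]]
wrist_force: [-1.4, -0.7, 3.9]
opening: -0.0
gripper_force: 2.2
```

Call:
servo_tool --increments '[[[0,0,0.01],[0,0,0],-1],[[0,0,0.02],[0,0,0],-1],[[0,0,0.02],[0,0,0],-1]]'

```text
t: 8.68
ee_pos: [537.3, -15.1, 16.2]
ee_rot: [[0.653, -0.757, 0.001], [-0.757, -0.653, -0.0], [0.001, -0.001, -1.0]]
wrist_force: [-7.9, 0.6, 25.4]
opening: -0.0
gripper_force: 12.8
```

Call:
servo_tool --increments '[[[0,0,0],[0,0,0],-1],[[0,0,0],[0,0,0],-1],[[0,0,0],[0,0,0],-1],[[0,0,0],[0,0,0],-1],[[0,0,0],[0,0,0],-1],[[0,0,0],[0,0,0],-1],[[0,0,0],[0,0,0],-1],[[0,0,0],[0,0,0],-1],[[0,0,0],[0,0,0],-1],[[0,0,0],[0,0,0],-1]]'

```text
t: 9.52
ee_pos: [537.2, -15.1, 16.2]
ee_rot: [[0.653, -0.757, 0.002], [-0.757, -0.653, -0.0], [0.001, -0.001, -1.0]]
wrist_force: [-7.5, 0.7, 24.4]
opening: -0.003
gripper_force: 12.6
```

```bash
python3 - <<'E'
from h import *
a,b=[snapshot(c)[100:290,230:420,::-1] for c in("top","side")]
cv2.imwrite("pics/open.png",cv2.resize(np.hstack([a,b]),None,fx=2,fy=2,interpolation=2))
s=observe();print(s["t"],s["ee_pos"],s["wrist_force"])
E
```

```text
9.6167 [537.23758603 -15.07536444  16.23740342] [-7.81765444 -0.10846627 24.69177911]
```

View pics/open.png

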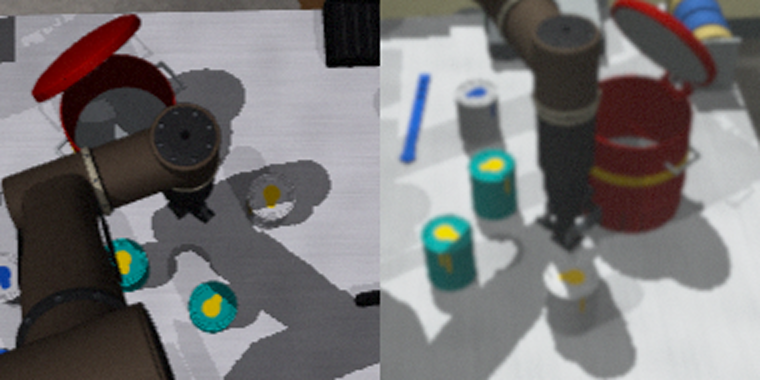

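Call:
servo_tool --increments '[[[0,0,0],[0,0,0],-1],[[0,0,0],[0,0,0],-1],[[0,0,0],[0,0,0],-1],[[0,0,0],[0,0,0],-1],[[0,0,0],[0,0,0],-1],[[0,0,0],[0,0,0],-1],[[0,0,0],[0,0,0],-1],[[0,0,0],[0,0,0],-1],[[0,0,0],[0,0,0],-1],[[0,0,0],[0,0,0],-1]]'

```text
t: 10.45
ee_pos: [537.2, -15.1, 16.2]
ee_rot: [[0.653, -0.757, 0.002], [-0.757, -0.653, -0.0], [0.001, -0.001, -1.0]]
wrist_force: [-7.7, 0.3, 24.1]
opening: 0.002
gripper_force: 12.6
```

Call:
servo_tool --increments '[[[0,0,0],[0,0,0],-1],[[0,0,0],[0,0,0],-1],[[0,0,0],[0,0,0],-1],[[0,0,0],[0,0,0],-1],[[0,0,0],[0,0,0],-1],[[0,0,0],[0,0,0],-1],[[0,0,0],[0,0,0],-1],[[0,0,0],[0,0,0],-1],[[0,0,0],[0,0,0],-1],[[0,0,0],[0,0,0],-1]]'

```text
t: 11.28
ee_pos: [537.2, -15.1, 16.3]
ee_rot: [[0.653, -0.757, 0.002], [-0.757, -0.653, -0.0], [0.001, -0.001, -1.0]]
wrist_force: [-7.8, -1.1, 25.4]
opening: -0.0
gripper_force: 12.6
```

Call:
servo_tool --increments '[[[0,0,0],[0,0,0],-1],[[0,0,0],[0,0,0],-1],[[0,0,0],[0,0,0],-1],[[0,0,0],[0,0,0],-1],[[0,0,0],[0,0,0],-1],[[0,0,0],[0,0,0],-1],[[0,0,0],[0,0,0],-1],[[0,0,0],[0,0,0],-1],[[0,0,0],[0,0,0],-1],[[0,0,0],[0,0,0],-1]]'

```text
t: 12.12
ee_pos: [537.3, -15.1, 16.2]
ee_rot: [[0.653, -0.757, 0.002], [-0.757, -0.653, -0.0], [0.001, -0.001, -1.0]]
wrist_force: [-8.1, 0.1, 26.2]
opening: 0.001
gripper_force: 12.6
```

The lid stands wide open (top view crop (85,55), side view crop (665,40)) and the tin has not moved. It has been held for more than 3 s, so I now ease the pedal up.

Call:
servo_tool --increments '[[[0,0,-0.02],[0,0,0],-1],[[0,0,-0.04],[0,0,0],-1],[[0,0,-0.06],[0,0,0],-1],[[0,0,-0.08],[0,0,0],-1],[[0,0,-0.1],[0,0,0],-1],[[0,0,-0.12],[0,0,0],-1],[[0,0,-0.14],[0,0,0],-1],[[0,0,-0.16],[0,0,0],-1],[[0,0,-0.18],[0,0,0],-1],[[0,0,-0.2],[0,0,0],-1]]'

```text
t: 12.95
ee_pos: [536.4, -15.2, 38.3]
ee_rot: [[0.653, -0.758, -0.001], [-0.758, -0.653, -0.0], [-0.0, 0.001, -1.0]]
wrist_force: [-1.4, -3.8, 4.1]
opening: -0.0
gripper_force: 2.1
```

Call:
servo_tool --increments '[[[0,0,-0.015],[0,0,0],-1],[[0,0,-0.03],[0,0,0],-1],[[0,0,-0.045],[0,0,0],-1],[[0,0,-0.06],[0,0,0],-1],[[0,0,-0.075],[0,0,0],-1],[[0,0,-0.09],[0,0,0],-1],[[0,0,-0.105],[0,0,0],-1],[[0,0,-0.12],[0,0,0],-1],[[0,0,-0.13],[0,0,0],-1],[[0,0,-0.14],[0,0,0],-1]]'

```text
t: 13.78
ee_pos: [537.2, -14.6, 55.3]
ee_rot: [[0.653, -0.758, 0.001], [-0.758, -0.653, 0.001], [0.0, -0.001, -1.0]]
wrist_force: [-0.1, 0.3, 0.5]
opening: -0.002
gripper_force: 0.0
```

Call:
servo_tool --increments '[[[0,0,-0.01],[0,0,0],-1],[[0,0,-0.02],[0,0,0],-1],[[0,0,-0.03],[0,0,0],-1],[[0,0,-0.04],[0,0,0],-1],[[0,0,-0.05],[0,0,0],-1],[[0,0,-0.06],[0,0,0],-1],[[0,0,-0.07],[0,0,0],-1]]'

```text
t: 14.37
ee_pos: [536.7, -15.0, 63.4]
ee_rot: [[0.653, -0.758, 0.0], [-0.758, -0.653, 0.0], [-0.0, -0.0, -1.0]]
wrist_force: [0.9, 0.1, 0.4]
opening: -0.001
gripper_force: 0.0
```

Contact has ended at pad height with the lid shut. I retreat upward and check.

Call:
servo_tool --increments '[[[0,0,-0.3],[0,0,0],-1],[[0,0,-0.6],[0,0,0],-1],[[0,0.3,-0.9],[0,0,0],-1],[[0,0.8,-1],[0,0,0],-1],[[0,0.8,-1],[0,0,0],-1],[[0,0.8,-1],[0,0,0],-1],[[0,0.8,-1],[0,0,0],-1]]'

```text
t: 14.95
ee_pos: [463.5, -78.3, 184.5]
ee_rot: [[0.652, -0.759, 0.003], [-0.759, -0.652, 0.001], [0.001, -0.002, -1.0]]
wrist_force: [1.3, 0.2, -0.1]
opening: -0.005
gripper_force: 0.0
```

```bash
python3 - <<'E'
from h import *
a,b=[snapshot(c)[100:290,230:420,::-1] for c in("top","side")]
cv2.imwrite("pics/end.png",cv2.resize(np.hstack([a,b]),None,fx=2,fy=2,interpolation=2))
s=observe();print(s["t"],s["ee_pos"],s["wrist_force"])
E
```

```text
15.05 [464.35014276 -77.57682355 183.4427688 ] [ 0.57094912 -0.36705153  0.42643685]
```

View pics/end.png

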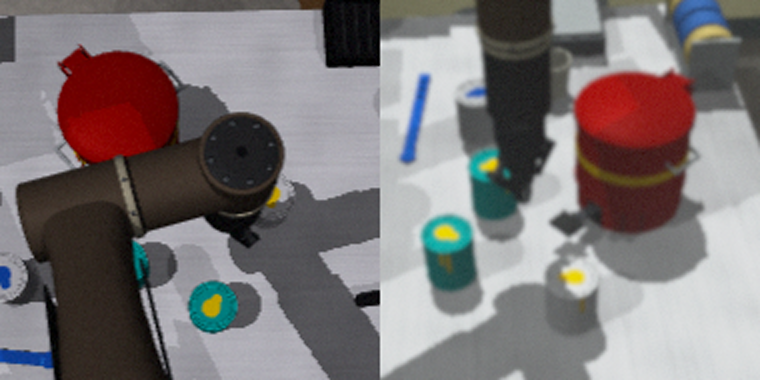

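The lid is shut and the pedal is up (side view crop (573,218)). The tin stands clear at crop (572,280), and nothing else has been disturbed.

```bash
python3 -c "
from rig import *
print(hand_in())"
```

```text
the job is handed in; nothing more can be done
None
```

The job is done and handed in: the yellow-dabbed tin was slid aside to about 87 mm from the pedal, the lid was held wide open for over 3 s, then eased shut, and no other object I could see had moved.

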